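# Prop the airing cabinet's door ajar on its stay

### The arm

A 7-joint arm with a two-finger parallel gripper is mounted at the origin on the work surface. World frame = base frame: x ahead of the robot, y to its left, z up, the work surface at z = 0. Lengths are in m, angles in rad, forces in N, time in s.
With the tool pointing down it reaches from about 0.4 to 0.875 m from the base axis. Payload 19.3 kg.
Tool frame: the origin (TCP) lies midway between the tips of the shut fingers; the grasp point (between the pads) lies 19 mm behind it (bot.tcp_to_grasp is the distance from the TCP to the grasp point, in m); z points along the fingers, y is the direction in which the jaws open and shut (so a half turn about z gives the same grasp; the last joint's range is limited). The gripper opens to 85 mm and grips with 20 to 120 N. Pads are 22 mm wide; open, the fingers measure 114 mm over their backs; the gripper's body (76 mm by 85 mm) begins 54 mm behind the grasp point. The pads swing forward as they close: fully open they stand 13 mm farther back than shut.
Start: joints at [1.229, 0.521, -0.036, 1.599, 0.021, 1.021, -0.113], TCP at [0.168, -0.602, 0.231] pointing down, gripper open.
Joint ranges: [-2.91, 2.91], [-0.3, 2.13], [-1.5, 1.42], [0.17, 2.43], [-1.26, 4.41], [0.16, 1.93], [-2.52, 2.52]. Speed limits (rad/s): [1.89, 1.89, 2.39, 2.39, 3.01, 3.01, 3.01].

### API

Orientations are given as [roll, pitch, yaw] about the fixed x, y, z axes, in that order (R = Rz(yaw) Ry(pitch) Rx(roll)).
In Python, from workcell import bot gives the robot as it stands. The module is installed in compiled form; this text tells all that it offers.
- The arm moves only by the tool drive_tool, never from a script. Its argument "series" is a list of rows, each a list of 5 numbers: the opening in per cent of the stroke, from 0 (shut) to 100 (fully open), then the shift along the world's x, y, z in m, then the turn about the world's z in rad. A call has 1 to 12 rows; each row shifts and turns the pose as measured when the row begins; what a row does not reach is not made up. A row lasts 1/10 s, in which the tool goes at most 50 mm and 8.59 degrees, less where a joint would pass 70% of its speed; a pose out of reach is approached as far as the arm can. A call with a gripper value outside its range is refused whole. The fingers move at their own pace and stop on an object; "newtons" is the grip in N (left out, the last holds). Time passes only in rows, so rows that do not move let the fingers close. It gives the time, the measured TCP pose, the force and the opening at its end, in the units of the state.
- bot.observe(): the state, without advancing time (a new reading comes with each control period).
- bot.grab_frame(name): name is "scene" or "top"; returns the picture (384x512x3 uint8, red, green, blue); there is no depth.
- bot.camera_info(name): a dict with "fx", "fy", "cx", "cy" (pixels), "cam_to_world" (4x4, takes a point from camera to world coordinates). Camera axes: x right, y down, z forward; pixel columns grow to the right and rows downward; lengths in m; the calibration is good to about 2 mm. A picture is of the moment at which its call begins. camera_info takes no time and is no camera call.
- bot.job_done(): hands the job in, once; it reports no verdict.
Trained networks look in the newest picture that a camera, given by its name, has taken for a name from the list of things; names that differ only in an ending like _2 or _b are one class to them, and where a whole thing is asked for, a point or a joint stands for the part that bears it (a point fixed in the world has none). Each returns a list of dicts, best first, with "conf" (0 to 1); they miss things now and then, are a little off and sometimes report something else, mostly with a low value. They report only what shows in the picture. A call takes as long as a camera call.
- bot.masks_of(camera, target): "mask" (384x512 bool, what is visible of it) and "point" ([column, row] in pixels, amid what is visible of it).
The state is a dict: "clock": time; "qpos": joint angles; "qd": joint speeds; "joint_efforts": joint torques, N m; "position": TCP position; "tool_rot": TCP orientation; "force": force on the tool from outside, world axes, zero at the start; "moment": the same for the moment, N m; "grip_width": finger opening in m.
Only numpy, scipy, OpenCV 4.12 (cv2) and the standard library are available. Lean on these libraries where they do the work, as an engineer would, in place of code of your own. Each camera call takes 0.05 s, during which the arm holds its last target.

### The job

Prop the airing cabinet's self-closing door ajar with its stay: lift the stay bar by its black ball, draw the door open with it, and drop the bar's red-ringed hole over the brass peg on the cabinet top until the bar lies flat, fully home, then let go. Feel for the peg gently, without leaning hard on it, and leave the other things where they are.

Things in the scene. Friction and masses are not known exactly. Their poses are not given: they have to be found in the camera images.
- airing_cabinet: fixed white benchtop cabinet with blue side stripes, 260 deep (x) x 360 wide (y) x 200 mm high, flat top. Origin: centre of its underside, at bench height; its x points from the door side (near the robot) to the back, y to the left as the robot sees it, z up. Its place and yaw differ each time.
- door (a joint): opening angle of the glazed front door, rad: 0 shut (as at the start), grows towards the robot. Vertical hinge axis at cabinet x -138, y +160 mm; the panel, 345 mm wide, 14 thick, top edge at z 198 mm, runs along cabinet -y when shut. A spring always pulls it shut: 0.3 N m at 0 and 1.2 N m/rad more (about 4 N at the stay's pivot when ajar), with some damping.
- door_hinge (a point): point on the door's vertical hinge axis at the height of the top of the cabinet (z 200 mm)
- stay_pivot (a point): the stay bar's pivot on the door's top edge, 200 mm from the hinge axis along the door (door shut: cabinet x -138, y -40, z 206 mm), at the height of the flat bar's underside. Here the bar swings freely about the vertical, and its far end lifts about a level axis across the bar; it cannot go below level.
- stay_bar: steel bar, 26 mm wide, 5 thick, 0.12 kg, origin at the pivot on the underside, x along the bar to the ball. Four 11 mm holes on its middle line, 96, 128, 160 and 192 mm from the pivot; the third has a red ring. Starts flat over the cabinet top (underside 206 mm above the bench), swung 0.35 to 0.8 rad from cabinet x to the left (+y). Where the ball is held fixes door angle, swing and lift.
- red_hole (a point): centre of the red-ringed hole, on the bar's underside, 160 mm from the pivot. Hole diameter 11 mm, through 5 mm of bar.
- ball (a point): centre of the black ball knob (18 mm diameter) on a 7 mm stem, 225 mm along the bar from the pivot, 32 mm above the bar's underside. It can be pinched from above and turns in the grip like a ball joint. Lifting turns the bar about its pivot, so with the door shut the ball rises on an arc and tips back towards the door; pulled straight up or swung without turning the fingers along, it slips in the grip.
- peg_plate: grey plate 56 x 30 x 4 mm fixed on the cabinet top, axes as the cabinet's. Origin: centre of its underside, at cabinet x -50, y -27, z 200 mm. On its slot stands an 8 mm brass peg (last 1.5 mm is 6 mm), tip 22.5 mm above this origin, at plate y 0 but clamped anywhere from x -12 to +12 mm: not measured, differs. Its rubber foot gives 1 mm per 5 N; over 25 N is too much.
- cold_block: bystander: black tube cooling block, 70 x 85 x 28 mm, loose on the right rear part of the cabinet top; origin in the centre of its underside
- tip_box: bystander: blue pipette tip box with clear lid, 85 x 120 x 63 mm, loose on the bench to the right; origin in the centre of its underside
- reagent_bottle: bystander: amber bottle with blue cap, 60 mm diameter, 150 mm high, loose on the bench to the left; origin in the centre of its underside
- tube_rack: bystander: empty orange tube rack, 100 x 200 x 40 mm, loose on the bench to the left front; origin in the centre of its underside

How it is judged:
By the outcome, as a careful person would: the job done as asked, in the order asked, and still so for the second after the job is handed in, with the robot touching nothing.
It also fails if it takes over 61 s, if anything falls off the work surface, if the arm or the gripper's body presses on something with over 40 N, if the wrist force passes 120 N, or if a joint passes its speed limit or range.

## Working session

There is one attempt and no reset: what is moved stays moved. The work goes in short steps, Python scripts to look and compute and a tool call to move; the robot and the scene stay as the last step left them, time stands still between calls to the robot, and variables do not carry over. Pictures are saved under pics/ and viewed, and the job is handed in when it is done.

Besides the shell and the picture viewer there is one more tool, called after "Emit:" as a command line: name --pt "numbers of a row" for each row, then --argument value for the rest. drive_tool: Moves the arm, as the interface text tells. Its arguments: {"type":"object","properties":{"series":{"type":"array","items":{"type":"array","items":{"type":"number"}}},"newtons":{"type":"number"}},"required":["series"]}

```bash
mkdir -p pics; ls; python3 - <<'E'
from workcell import bot
import cv2, numpy as np
print(bot.observe())
for n in ("scene","top"):
    im=bot.grab_frame(n); cv2.imwrite(f"pics/{n}0.png",im[:,:,::-1]); 
    c=bot.camera_info(n); print(n,c["fx"],c["fy"],c["cx"],c["cy"],np.round(c["cam_to_world"],4).tolist())
E
```

```text
pics
{'clock': 0.0, 'qpos': array([ 1.22878441,  0.52198969, -0.03630283,  1.59999977,  0.02120733,
        1.02110932, -0.11281465]), 'qd': array([-0.00021739, -0.00037984,  0.00019977,  0.00059811,  0.00132777,
        0.0002357 , -0.00069631]), 'joint_efforts': array([ 1.73776127e-03, -9.27094388e+01,  1.98136233e+00, -3.69932055e+01,
        1.80428725e-02,  8.07301782e-03,  1.56537243e-05]), 'position': array([ 0.16765639, -0.6017441 ,  0.23074412]), 'tool_rot': array([-3.14047598e+00,  9.89601780e-05,  2.71769717e-01]), 'force': array([ 0.68453785, -0.32270126, -0.48782736]), 'moment': array([-0.01072571,  0.00370167,  0.02074021]), 'grip_width': 0.08533042632706257}
scene 392.1661426433038 392.1661426433038 255.71929948383655 190.7578581784735 [[-0.4375, 0.6833, -0.5845, 1.3851], [0.8991, 0.3237, -0.2946, 0.4502], [-0.0121, -0.6544, -0.756, 1.2581], [0.0, 0.0, 0.0, 1.0]]
top 379.56574359722043 379.56574359722043 258.3710589495383 195.6006858994869 [[0.0094, -0.9745, 0.2243, 0.2648], [-0.9999, -0.0107, -0.0045, 0.0049], [0.0068, -0.2242, -0.9745, 1.325], [0.0, 0.0, 0.0, 1.0]]
```

View pics/scene0.png

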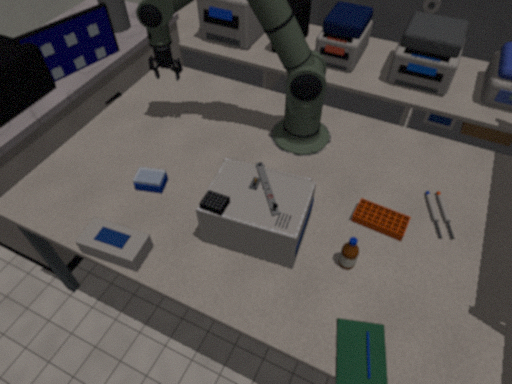

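View pics/top0.png

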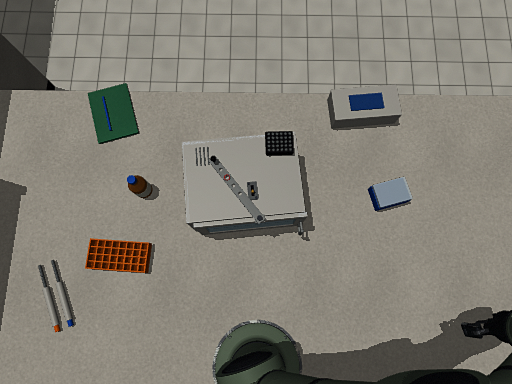

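The scene shows the cabinet with the bar from about (258,165) to the ball at (275,211). In the top view the ball is near (213,159), the red ring near (227,177), the pivot near (260,219) and the peg plate near (252,190). Next I'll measure with the networks.

```bash
cat > h.py <<'E'
from workcell import bot
import cv2, numpy as np
def ray(n,px):
    c=bot.camera_info(n);T=np.array(c["cam_to_world"])
    d=T[:3,:3]@np.array([(px[0]-c["cx"])/c["fx"],(px[1]-c["cy"])/c["fy"],1.0]);return T[:3,3],d/np.linalg.norm(d)
def atz(n,px,z):
    o,d=ray(n,px);return o+d*(z-o[2])/d[2]
def tri(a,b):
    o1,d1=ray("scene",a);o2,d2=ray("top",b)
    s=np.linalg.lstsq(np.c_[d1,-d2],o2-o1,rcond=None)[0]
    p,q=o1+s[0]*d1,o2+s[1]*d2
    return (p+q)/2,np.linalg.norm(p-q)
def proj(n,P):
    c=bot.camera_info(n);T=np.linalg.inv(np.array(c["cam_to_world"]));p=T[:3,:3]@P+T[:3,3]
    return np.array([c["fx"]*p[0]/p[2]+c["cx"],c["fy"]*p[1]/p[2]+c["cy"]])
E
python3 - <<'E'
from h import *
for t in ["ball","red_hole","stay_pivot","door_hinge","peg_plate","airing_cabinet","stay_bar","cold_block"]:
    r={}
    for n in ("scene","top"):
        d=bot.masks_of(n,t)
        for e in d[:2]: print(t,n,round(e["conf"],2),np.round(e["point"],1),e["mask"].sum(), np.round(np.argwhere(e["mask"]).mean(0)[::-1],1))
        if d:r[n]=d[0]["point"]
    if len(r)==2: print("   ",tri(r["scene"],r["top"]))
for n,(x0,y0,x1,y1) in {"scene":(190,150,320,260),"top":(175,125,315,245)}.items():
    im=cv2.imread(f"pics/{n}0.png")[y0:y1,x0:x1]; cv2.imwrite(f"pics/{n}0c.png",cv2.resize(im,None,fx=5,fy=5,interpolation=cv2.INTER_CUBIC))
print(bot.observe()["clock"])
E
```

```text
ball scene 0.54 [266.4 188.8] 463 [266.9 187.9]
ball top 0.85 [232.7 186.1] 649 [234.8 187.2]
    (array([0.55065466, 0.07522611, 0.21164841]), np.float64(0.005469357411780022))
red_hole scene 0.59 [267.6 194.7] 361 [268.2 191.5]
red_hole top 0.68 [232.8 182.8] 670 [233.8 185.9]
red_hole top 0.32 [237.9 189.6] 735 [236.2 188.8]
    (array([0.56328472, 0.08064686, 0.1960453 ]), np.float64(0.004149836964519105))
stay_pivot scene 0.72 [264.8 186.9] 453 [267.1 188.9]
door_hinge scene 0.65 [268.  178.6] 554 [267.8 183.7]
door_hinge scene 0.35 [378.9 218.6] 1432 [380.2 218.2]
door_hinge top 0.6 [246.1 218.1] 2045 [246.8 212.5]
    (array([0.46070448, 0.03729522, 0.1593847 ]), np.float64(0.0005869196240663819))
peg_plate scene 0.43 [254.2 184.2] 88 [254.5 182.7]
peg_plate top 0.58 [249.6 189.5] 152 [252.3 190.4]
    (array([0.54287698, 0.02367003, 0.20342635]), np.float64(0.006425050313529672))
airing_cabinet scene 0.86 [258.5 210.3] 8586 [259.  210.9]
airing_cabinet scene 0.45 [268.8 187.7] 367 [267.4 189.4]
airing_cabinet top 0.75 [240. 186.] 10362 [240.7 185.6]
    (array([0.57772012, 0.05718311, 0.10937191]), np.float64(0.0068534323391202375))
stay_bar scene 0.76 [269.7 191.2] 384 [267.6 190.2]
stay_bar top 0.94 [234.5 188.8] 789 [235.4 188.1]
    (array([0.54404931, 0.07739437, 0.19359737]), np.float64(0.00903110193091506))
cold_block scene 0.67 [214.4 204.1] 522 [214.  202.3]
cold_block top 0.91 [276.6 144.2] 614 [279. 143.]
cold_block top 0.44 [236.1 188.3] 615 [235.9 188.5]
    (array([ 0.6881644 , -0.05815609,  0.20799913]), np.float64(0.005796228147208756))
0.9
```

View pics/scene0c.png

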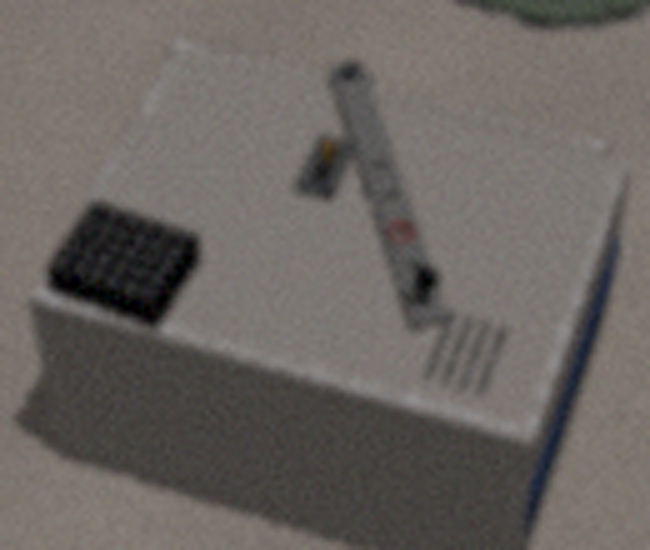

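View pics/top0c.png

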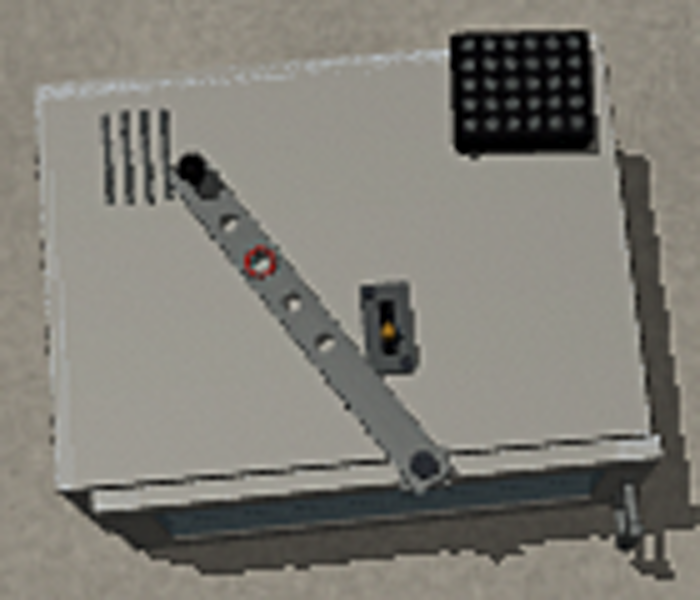

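```bash
cat > fit.py <<'E'
from h import *
from scipy.optimize import least_squares
top={k:((a+.5)/5-.5+175,(b+.5)/5-.5+125) for k,(a,b) in dict(ball=(191,167),h3=(260,262),h4=(229,222),h2=(292,303),h1=(325,343),pivot=(425,463),BL=(37,90),FL=(57,490),peg=(389,328),pl=(388,328)).items()}
sc={k:((a+.5)/5-.5+190,(b+.5)/5-.5+150) for k,(a,b) in dict(ball=(427,277),h3=(401,231),pivot=(349,72),BL=(533,440),BR=(35,293),FR=(183,45),FL=(625,168),peg=(329,146),pl=(322,167)).items()}
def model(p):
    x,y,yaw,sw,pg=p[:5];c,s=np.cos(yaw),np.sin(yaw)
    W=lambda v:np.array([x+c*v[0]-s*v[1],y+s*v[0]+c*v[1],v[2]])
    bar=lambda r,z:W([-.138+r*np.cos(sw),-.04+r*np.sin(sw),z])
    return dict(ball=bar(.225,.238),h1=bar(.096,.2085),h2=bar(.128,.2085),h3=bar(.16,.2085),h4=bar(.192,.2085),pivot=bar(0,.212),
     BL=W([.13,.18,.2]),BR=W([.13,-.18,.2]),FL=W([-.13,.18,.2]),FR=W([-.13,-.18,.2]),peg=W([-.05+pg,-.027,.2215]),pl=W([-.05,-.027,.204]))
def res(p,full=False):
    m=model(p);out=[];lab=[]
    for n,d,o in(("top",top,p[5:7]),("scene",sc,p[7:9])):
        for k,v in d.items(): out+=list(proj(n,m[k])+o-v);lab.append((n,k))
    if full:return lab,np.array(out).reshape(-1,2)
    return np.r_[out,p[5:9]*.5]
f=least_squares(res,[.55,.06,0,.6,0,0,0,0,0],loss="soft_l1")
if __name__=="__main__":
    print(np.round(f.x,4))
    for l,r in zip(*res(f.x,True)): print(l,np.round(r,2))
    for k,v in model(f.x).items(): print(k,np.round(v,4))
    print("tri ball",tri(sc["ball"],top["ball"]),"red",tri(sc["h3"],top["h3"]),"peg",tri(sc["peg"],top["peg"]))
E
python3 fit.py
```

```text
[ 0.5832  0.05    0.1044  0.5729 -0.0041 -0.1033 -1.0623  0.412   0.0821]
('top', 'ball') [0.21 0.16]
('top', 'h3') [0.24 0.22]
('top', 'h4') [0.12 0.3 ]
('top', 'h2') [0.22 0.01]
('top', 'h1') [0.06 0.09]
('top', 'pivot') [-0.22  0.59]
('top', 'BL') [-0.57 -1.7 ]
('top', 'FL') [-0.24  0.04]
('top', 'peg') [ 0.01 -0.13]
('top', 'pl') [ 0.13 -0.08]
('scene', 'ball') [ 0.   -0.04]
('scene', 'h3') [0.29 0.35]
('scene', 'pivot') [ 0.24 -0.18]
('scene', 'BL') [-0.22  0.6 ]
('scene', 'BR') [-1.46  0.83]
('scene', 'FR') [-1.54  0.27]
('scene', 'FL') [ 1.37 -1.35]
('scene', 'peg') [-0.21 -0.33]
('scene', 'pl') [ 0.87 -0.47]
ball [0.6255 0.1368 0.238 ]
h1 [0.5249 0.056  0.2085]
h2 [0.5499 0.0761 0.2085]
h3 [0.5748 0.0961 0.2085]
h4 [0.5997 0.1162 0.2085]
pivot [ 0.4501 -0.0042  0.212 ]
BL [0.6937 0.2426 0.2   ]
BR [ 0.7313 -0.1155  0.2   ]
FL [0.4352 0.2155 0.2   ]
FR [ 0.4727 -0.1426  0.2   ]
peg [0.5322 0.0175 0.2215]
pl [0.5363 0.0179 0.204 ]
tri ball (array([0.62796066, 0.1383895 , 0.24103858]), np.float64(0.0017895339064732203)) red (array([0.57735358, 0.09723237, 0.21329142]), np.float64(0.0007861810219550011)) peg (array([0.53426825, 0.01929067, 0.22235699]), np.float64(0.0030913806319955066))
```

Emit:
drive_tool --pt "60 0.01 0.02 0.04 0.05" --pt "60 0.022 0.036 0.025 0.1" --pt "60 0.025 0.042 0.01 0.1" --pt "60 0.025 0.042 0.01 0.1" --pt "60 0.025 0.042 0 0.05" --pt "60 0.025 0.042 0 0" --pt "60 0.025 0.042 0 0" --pt "60 0.025 0.042 0 0" --pt "60 0.025 0.042 0 0" --pt "60 0.025 0.042 0 0" --newtons 30

```text
clock: 1.9
position: [0.3991, -0.2021, 0.3194]
tool_rot: [3.137, 0.004, 0.679]
force: [1.9, -0.3, 0.4]
grip_width: 0.0512
```

Emit:
drive_tool --pt "60 0.025 0.04 0 0" --pt "60 0.025 0.04 0 0" --pt "60 0.025 0.04 0 0" --pt "60 0.025 0.04 0 0" --pt "60 0.025 0.04 0 0" --pt "60 0.025 0.04 0 0" --pt "60 0.025 0.04 0 0" --pt "60 0.025 0.03 0 0" --pt "60 0.02 0.02 0 0" --pt "60 0 0 0 0"

```text
clock: 2.9
position: [0.6265, 0.1495, 0.3201]
tool_rot: [3.135, 0.001, 0.682]
force: [-0.6, -0.1, -0.4]
grip_width: 0.0509
```

```bash
python3 - <<'E'
from h import *
s=bot.observe();print(s["clock"],s["position"],s["tool_rot"],s["qpos"],s["force"])
for n,b in (("scene",(190,100,340,260)),("top",(175,105,315,245))):
    im=bot.grab_frame(n)[b[1]:b[3],b[0]:b[2],::-1]; cv2.imwrite(f"pics/{n}1.png",cv2.resize(im,None,fx=3.7,fy=3.7,interpolation=cv2.INTER_CUBIC))
E
```

```text
2.9 [0.62653776 0.14949081 0.32011887] [3.13528859e+00 7.51115086e-04 6.82433724e-01] [ 0.00978081  0.5225612  -0.53325461  1.41440968  0.27490915  1.27686283
 -1.43276368] [-0.63475931 -0.0936702  -0.43574522]
```

View pics/top1.png

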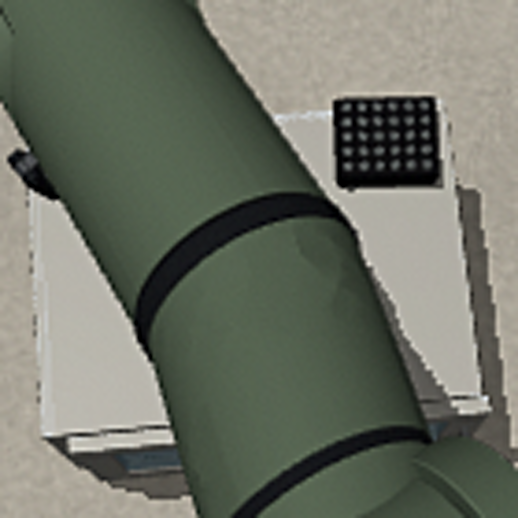

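View pics/scene1.png

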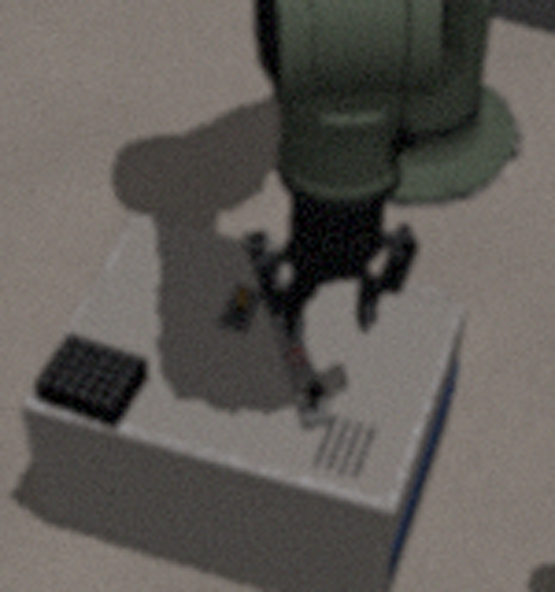

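The arm hides the top view. The scene view still shows the ball near (317,388) in the crop, below the open fingers, so the gripper goes down there.

Emit:
drive_tool --pt "60 0 -0.012 -0.02 0" --pt "60 0 0 -0.03 0" --pt "60 0 0 -0.02 0" --pt "60 0 0 -0.01 0" --pt "60 0 0 0 0"

```text
clock: 3.5
position: [0.6241, 0.128, 0.2405]
tool_rot: [3.13, 0.001, 0.674]
force: [0.5, -0.0, 0.5]
grip_width: 0.0511
```

```bash
python3 - <<'E'
from h import *
s=bot.observe();print(s["clock"],s["position"],s["tool_rot"],s["force"])
for n,b in (("scene",(230,150,310,230)),):
    im=bot.grab_frame(n)[b[1]:b[3],b[0]:b[2],::-1]; cv2.imwrite(f"pics/{n}2.png",cv2.resize(im,None,fx=7,fy=7,interpolation=cv2.INTER_CUBIC))
E
```

```text
3.5 [0.62406576 0.12795119 0.24054444] [3.12989744e+00 6.54236768e-04 6.74424826e-01] [ 0.49875332 -0.0418558   0.54560433]
```

View pics/scene2.png

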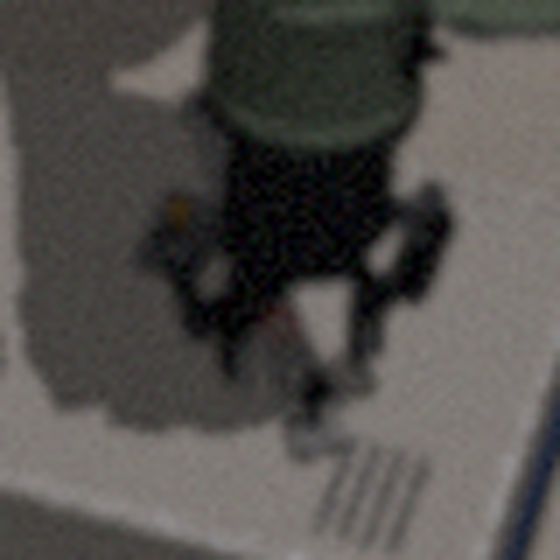

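Emit:
drive_tool --pt "60 0.002 0.008 -0.015 0" --pt "60 0 0 -0.005 0" --pt "60 0 0 0 0"

```text
clock: 3.85
position: [0.6275, 0.1365, 0.2228]
tool_rot: [3.128, -0.003, 0.674]
force: [-0.5, 0.6, -0.2]
grip_width: 0.0515
```

```bash
python3 - <<'E'
from h import *
s=bot.observe();print(s["clock"],s["position"],s["tool_rot"],s["force"])
for n,b in (("scene",(230,150,310,230)),):
    im=bot.grab_frame(n)[b[1]:b[3],b[0]:b[2],::-1]; cv2.imwrite(f"pics/{n}3.png",cv2.resize(im,None,fx=7,fy=7,interpolation=cv2.INTER_CUBIC))
E
```

```text
3.85 [0.62745017 0.13654676 0.22276055] [ 3.12779109 -0.00336615  0.67358047] [-0.50723726  0.56365797 -0.21670617]
```

View pics/scene3.png

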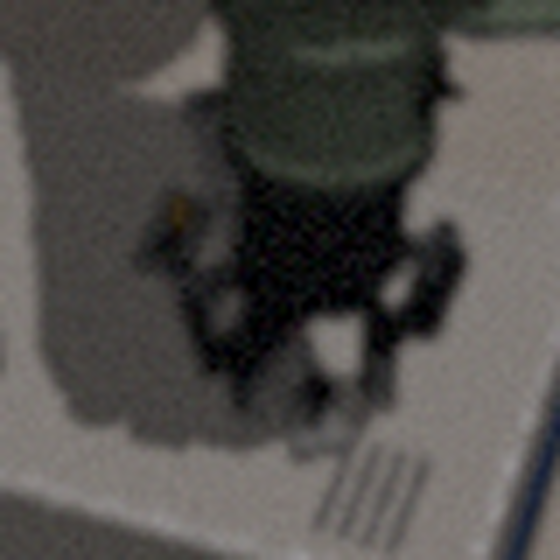

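The ball sits between the fingers. I'll go 4 mm lower and close.

Emit:
drive_tool --pt "60 0 0 -0.004 0" --pt "40 0 0 0 0" --pt "30 0 0 0 0" --pt "10 0 0 0 0" --pt "0 0 0 0 0" --pt "0 0 0 0 0" --pt "0 0 0 0 0" --newtons 40

```text
clock: 4.6
position: [0.6278, 0.1368, 0.2199]
tool_rot: [3.127, -0.005, 0.674]
force: [-0.4, -0.0, -0.4]
grip_width: 0.0151
```

```bash
python3 - <<'E'
from h import *
s=bot.observe();print(s["clock"],s["position"],s["tool_rot"],s["force"],s["grip_width"])
for n,b in (("scene",(230,150,310,230)),):
    im=bot.grab_frame(n)[b[1]:b[3],b[0]:b[2],::-1]; cv2.imwrite(f"pics/{n}4.png",cv2.resize(im,None,fx=7,fy=7,interpolation=cv2.INTER_CUBIC))
E
```

```text
4.6 [0.62778897 0.13675058 0.21993509] [ 3.12722361 -0.00475732  0.67374323] [-0.39950259 -0.00971905 -0.40884911] 0.015059968281136656
```

View pics/scene4.png

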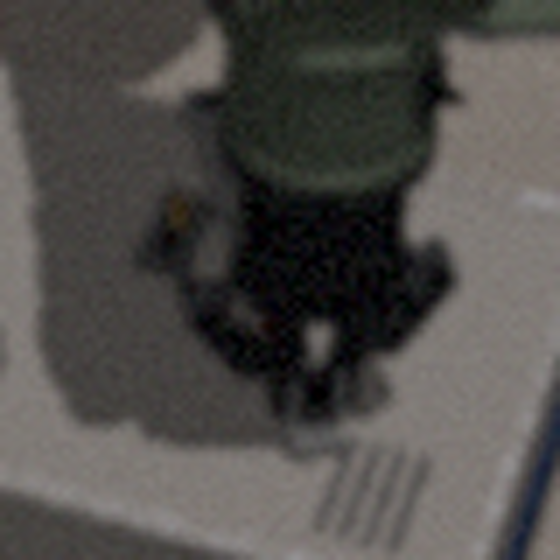

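Emit:
drive_tool --pt "0 0 0 0 0" --pt "0 0 0 0 0"

```text
clock: 4.85
position: [0.6278, 0.1367, 0.22]
tool_rot: [3.127, -0.005, 0.674]
force: [-0.3, -0.4, -0.1]
grip_width: 0.0153
```

```bash
cat > kin.py <<'E'
import numpy as np
from scipy.optimize import fsolve
YAW=.1044;O=np.array([.5832,.05])
c,s=np.cos(YAW),np.sin(YAW);R=np.array([[c,-s],[s,c]])
def ball(th,sw,ph):
    piv=np.array([-.138-.2*np.sin(th),.16-.2*np.cos(th)])
    rho=.225*np.cos(ph)-.032*np.sin(ph)
    xy=O+R@(piv+rho*np.array([np.cos(sw),np.sin(sw)]))
    return np.r_[xy,.206+.225*np.sin(ph)+.032*np.cos(ph)]
def hole(th,sw,ph):
    piv=np.array([-.138-.2*np.sin(th),.16-.2*np.cos(th)])
    xy=piv+.16*np.cos(ph)*np.array([np.cos(sw),np.sin(sw)])
    return np.r_[O+R@xy,.206+.16*np.sin(ph)]
def inv(b):
    return fsolve(lambda p:ball(*p)-b,[.3,.2,.2])
def final(pg):
    # flat, hole over peg
    t=O+R@np.array([-.05+pg,-.027])
    return fsolve(lambda p:hole(p[0],p[1],0.)[:2]-t,[.39,0])
if __name__=="__main__":
    for pg in(-.012,-.004,.004): print(pg,final(pg))
    th,sw=final(-.0041)
    W=[(0,.573,0),(0,.573,.1),(0,.573,.2),(0,.573,.3)]+[(th*a,.573+(sw-.573)*a,.3) for a in(.25,.5,.75,1)]+[(th,sw,p) for p in(.2,.15,.1,.05,0)]
    b=ball(*W[0])
    for w in W:
        n=ball(*w);print(np.round(w,3),"ball",np.round(n,4),"d",np.round(n-b,4),"hole",np.round(hole(*w),4));b=n
E
python3 kin.py
```

```text
-0.012 [ 0.43293343 -0.03408287]
-0.004 [ 0.38972889 -0.0124852 ]
0.004 [0.34689729 0.00679018]
[0.    0.573 0.   ] ball [0.6254 0.1369 0.238 ] d [0. 0. 0.] hole [0.5748 0.0961 0.206 ]
[0.    0.573 0.1  ] ball [0.6221 0.1342 0.2603] d [-0.0034 -0.0027  0.0223] hole [0.5742 0.0956 0.222 ]
[0.    0.573 0.2  ] ball [0.617  0.1301 0.2821] d [-0.0051 -0.0041  0.0218] hole [0.5723 0.0941 0.2378]
[0.    0.573 0.3  ] ball [0.6102 0.1246 0.3031] d [-0.0068 -0.0054  0.021 ] hole [0.5692 0.0916 0.2533]
[0.098 0.427 0.3  ] ball [0.6078 0.0988 0.3031] d [-0.0024 -0.0258  0.    ] hole [0.5625 0.0722 0.2533]
[0.195 0.28  0.3  ] ball [0.6016 0.0727 0.3031] d [-0.0062 -0.0262  0.    ] hole [0.5528 0.0529 0.2533]
[0.293 0.134 0.3  ] ball [0.5915 0.0467 0.3031] d [-0.0101 -0.0259  0.    ] hole [0.5404 0.0343 0.2533]
[ 0.39  -0.013  0.3  ] ball [0.5775 0.0217 0.3031] d [-0.014  -0.0251  0.    ] hole [0.5251 0.0169 0.2533]
[ 0.39  -0.013  0.2  ] ball [0.5861 0.0225 0.2821] d [ 0.0086  0.0008 -0.021 ] hole [0.529  0.0172 0.2378]
[ 0.39  -0.013  0.15 ] ball [0.5897 0.0228 0.2713] d [ 0.0035  0.0003 -0.0108] hole [0.5304 0.0173 0.2299]
[ 0.39  -0.013  0.1  ] ball [0.5926 0.0231 0.2603] d [ 0.003   0.0003 -0.011 ] hole [0.5314 0.0174 0.222 ]
[ 0.39  -0.013  0.05 ] ball [0.5951 0.0233 0.2492] d [ 0.0024  0.0002 -0.0111] hole [0.532  0.0175 0.214 ]
[ 0.39  -0.013  0.   ] ball [0.5969 0.0235 0.238 ] d [ 0.0019  0.0002 -0.0112] hole [0.5322 0.0175 0.206 ]
```

Emit:
drive_tool --pt "0 -0.001 -0.001 0.008 0" --pt "0 -0.002 -0.002 0.01 0" --pt "0 -0.002 -0.0015 0.01 0" --pt "0 -0.002 -0.002 0.01 0" --pt "0 0 0 0 0"

```text
clock: 5.35
position: [0.6205, 0.1299, 0.2623]
tool_rot: [3.127, -0.006, 0.674]
force: [-0.6, 0.5, -2.1]
grip_width: 0.0154
```

```bash
python3 - <<'E'
from h import *
s=bot.observe();print(s["clock"],s["position"],s["tool_rot"],s["force"],s["grip_width"])
for n,b in (("scene",(230,150,310,230)),):
    im=bot.grab_frame(n)[b[1]:b[3],b[0]:b[2],::-1]; cv2.imwrite(f"pics/{n}5.png",cv2.resize(im,None,fx=7,fy=7,interpolation=cv2.INTER_CUBIC))
E
```

```text
5.35 [0.62051835 0.12990818 0.26228379] [ 3.12667778 -0.00641183  0.67378044] [-0.62702163  0.45974956 -2.05313494] 0.015436294580068876
```

View pics/scene5.png

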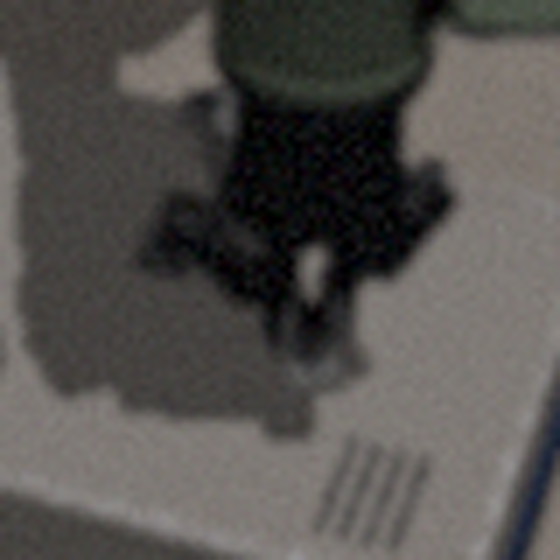

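The bar's end has risen with the ball, and the grip width hasn't changed. I'll lift further, then draw and swing.

Emit:
drive_tool --pt "0 -0.003 -0.003 0.011 0" --pt "0 -0.004 -0.003 0.011 0" --pt "0 -0.0005 -0.005 0 -0.03" --pt "0 -0.0005 -0.0065 0 -0.037" --pt "0 -0.0005 -0.0065 0 -0.037" --pt "0 -0.0008 -0.0065 0 -0.037" --pt "0 -0.0015 -0.0065 0 -0.037" --pt "0 -0.0015 -0.0065 0 -0.037" --pt "0 -0.0015 -0.0065 0 -0.037" --pt "0 -0.0015 -0.0065 0 -0.037" --pt "0 0 0 0 0"

```text
clock: 6.5
position: [0.6045, 0.0678, 0.285]
tool_rot: [3.126, -0.008, 0.356]
force: [3.3, 0.1, -1.1]
grip_width: 0.0154
```

```bash
python3 - <<'E'
from h import *
s=bot.observe();print(s["clock"],s["position"],s["tool_rot"],s["force"],s["grip_width"])
for n,b in (("scene",(220,150,300,230)),):
    im=bot.grab_frame(n)[b[1]:b[3],b[0]:b[2],::-1]; cv2.imwrite(f"pics/{n}6.png",cv2.resize(im,None,fx=7,fy=7,interpolation=cv2.INTER_CUBIC))
E
```

```text
6.5 [0.60446763 0.06777064 0.28501014] [ 3.12628746 -0.00759224  0.35645477] [ 3.34543809  0.14119269 -1.08055662] 0.015364208420967213
```

View pics/scene6.png

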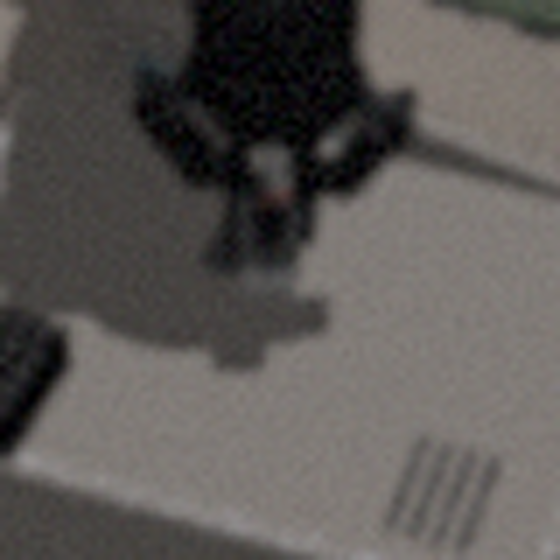

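Emit:
drive_tool --pt "0 -0.0025 -0.006 0 -0.03" --pt "0 -0.003 -0.006 0 -0.035" --pt "0 -0.003 -0.006 0 -0.035" --pt "0 -0.0035 -0.006 0 -0.035" --pt "0 -0.004 -0.006 0 -0.035" --pt "0 -0.004 -0.006 0 -0.035" --pt "0 -0.003 -0.005 0 -0.03" --pt "0 -0.002 -0.003 0 -0.02" --pt "0 0 0 0 0"

```text
clock: 7.45
position: [0.5779, 0.0216, 0.2855]
tool_rot: [3.127, -0.01, 0.084]
force: [4.4, 0.6, 0.3]
grip_width: 0.0152
```

```bash
python3 - <<'E'
from h import *
s=bot.observe();print(s["clock"],s["position"],s["tool_rot"],s["force"],s["grip_width"])
for n,b in (("scene",(210,130,310,230)),("top",(185,125,335,275))):
    im=bot.grab_frame(n)[b[1]:b[3],b[0]:b[2],::-1]; cv2.imwrite(f"pics/{n}7.png",cv2.resize(im,(590,590),interpolation=cv2.INTER_CUBIC))
E
```

```text
7.45 [0.57794785 0.02158722 0.28553925] [ 3.1265234  -0.00986552  0.08431934] [4.407226   0.62068683 0.26616113] 0.015158015831991832
```

View pics/scene7.png

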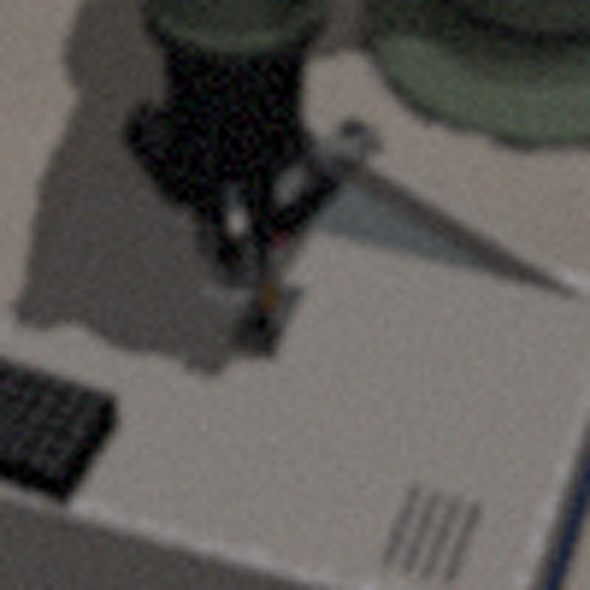

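View pics/top7.png

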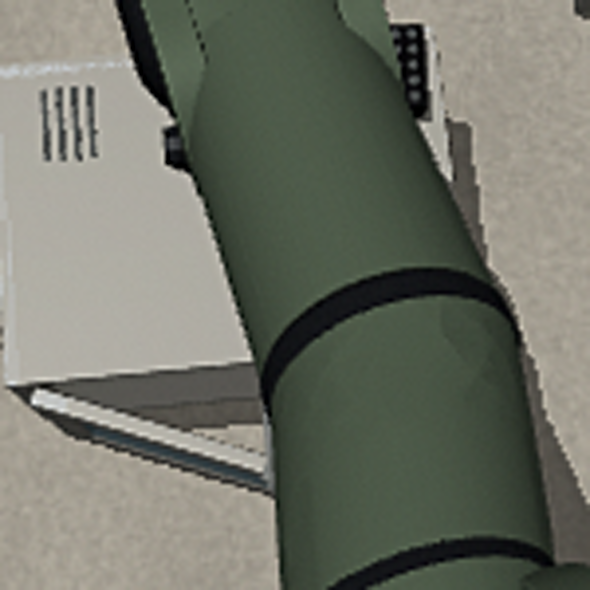

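The door is open and the bar points over the peg. In the scene crop the red ring is at about (280,240), the peg at (267,290) and the pivot at (355,135). I'll check these against the model.

```bash
python3 - <<'E' 2>/dev/null
from fit import *
import kin
from scipy.spatial.transform import Rotation as Ro
s=bot.observe();g=s["position"]-.019*Ro.from_euler("xyz",s["tool_rot"]).as_matrix()[:,2]
p=kin.inv(g);print("grasp",g,"th,sw,ph",p,"hole",kin.hole(*p))
o=f.x[7:9]
def crop(P): return np.round((proj("scene",P)+o-[210,130]+.5)*5.9-.5,1)
th,sw,ph=p
piv=kin.O+kin.R@np.array([-.138-.2*np.sin(th),.16-.2*np.cos(th)])
h=kin.hole(*p)
print("pivot",crop(np.r_[piv,.212]),"hole",crop(h+[0,0,.005]),"peg",crop(model(f.x)["peg"]),"ball",crop(g))
d=bot.masks_of("scene","red_hole"); print([(e["conf"],(e["point"]-np.array([210,130]))*5.9) for e in d])
im=bot.grab_frame("scene").astype(int);red=im[:,:,0]-(im[:,:,1]+im[:,:,2])/2
sub=red[130:230,210:310];ys,xs=np.where(sub>25);print(np.c_[xs,ys,sub[ys,xs]][:30])
E
```

```text
grasp [0.57798941 0.02239938 0.30455199] th,sw,ph [ 0.3835205  -0.0070159   0.30725929] hole [0.52595962 0.01731643 0.25439159]
pivot [354.7 130.4] hole [272.5 238.4] peg [269.1 288.4] ball [239.5 245.7]
[(0.6, array([244.85, 277.3 ]))]
[]
```

Emit:
drive_tool --pt "0 0.0035 0 -0.009 0.004" --pt "0 0.0035 0 -0.009 0.004" --pt "0 0.003 0 -0.009 0" --pt "0 0.0025 0 -0.008 0" --pt "0 0 0 0 0"

```text
clock: 8.15
position: [0.5918, 0.0232, 0.246]
tool_rot: [3.128, -0.008, 0.097]
force: [3.7, 0.3, -0.1]
grip_width: 0.0155
```

```bash
cat > st.py <<'E'
from fit import *
import kin,sys
from scipy.spatial.transform import Rotation as Ro
s=bot.observe();g=s["position"]-.019*Ro.from_euler("xyz",s["tool_rot"]).as_matrix()[:,2]
p=kin.inv(g);np.set_printoptions(suppress=True,precision=4)
print("t",s["clock"],"grasp",g,"yaw",s["tool_rot"][2],"F",np.round(s["force"],1),"w",s["grip_width"])
print("th,sw,ph",p,"hole",kin.hole(*p),"peg",model(f.x)["peg"])
th,sw,ph=p
piv=kin.O+kin.R@np.array([-.138-.2*np.sin(th),.16-.2*np.cos(th)])
o=f.x[7:9]
def crop(P): return np.round((proj("scene",P)+o-[215,135]+.5)*7.5-.5,1)
print("pred: pivot",crop(np.r_[piv,.212]),"hole",crop(kin.hole(*p)+[0,0,.005]),"peg",crop(model(f.x)["peg"]),"ball",crop(g))
im=bot.grab_frame("scene")[135:215,215:295,::-1]; cv2.imwrite(f"pics/{sys.argv[1]}.png",cv2.resize(im,(600,600),interpolation=cv2.INTER_CUBIC))
E
python3 st.py s8
```

```text
t 8.15 grasp [0.5916 0.0235 0.265 ] yaw 0.09696137526862314 F [ 3.7  0.3 -0.1] w 0.015514789874696662
th,sw,ph [ 0.389  -0.01    0.1212] hole [0.5313 0.0178 0.2253] peg [0.5322 0.0175 0.2215]
pred: pivot [414.9 127.3] hole [305.8 315.5] peg [304.7 329.2] ball [257.9 355.4]
```

View pics/s8.png

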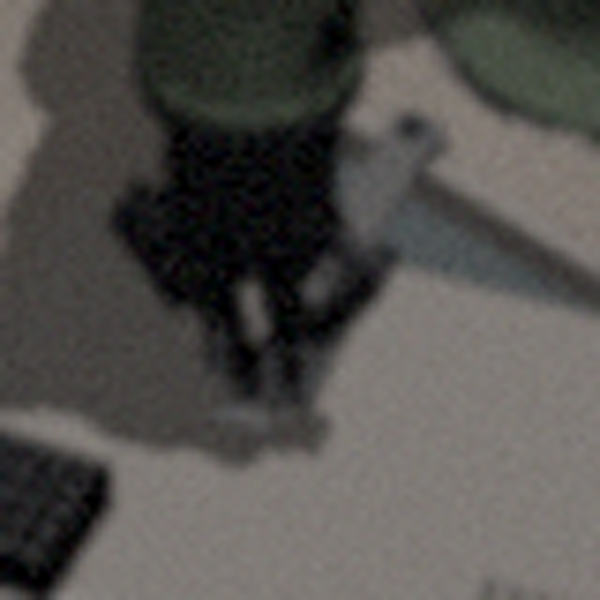

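The red hole is hidden behind a finger. The pivot is at about (412,130) against a predicted (415,127). I'll feel downwards in small steps.

Emit:
drive_tool --pt "0 0.0008 0 -0.003 0" --pt "0 0.0006 0 -0.002 0" --pt "0 0 0 0 0"

```text
clock: 8.5
position: [0.5934, 0.0234, 0.2409]
tool_rot: [3.128, -0.009, 0.097]
force: [4.2, 1.3, 0.4]
grip_width: 0.015
```

Emit:
drive_tool --pt "0 0.0006 0 -0.0025 0" --pt "0 0 0 0 0"

```text
clock: 8.7
position: [0.594, 0.0236, 0.2384]
tool_rot: [3.128, -0.009, 0.097]
force: [3.5, -0.1, -0.2]
grip_width: 0.0151
```

```bash
python3 st.py s9
```

```text
t 8.7 grasp [0.5938 0.0238 0.2574] yaw 0.0972205655723819 F [ 3.5 -0.1 -0.2] w 0.015123998641884285
th,sw,ph [ 0.3873 -0.009   0.087 ] hole [0.5321 0.0179 0.2199] peg [0.5322 0.0175 0.2215]
pred: pivot [414.5 127.6] hole [305.4 324.5] peg [304.7 329.2] ball [256.8 369.8]
```

Emit:
drive_tool --pt "0 0.0003 0 -0.002 0" --pt "0 0 0 0 0"

```text
clock: 8.95
position: [0.5943, 0.0236, 0.2366]
tool_rot: [3.128, -0.009, 0.097]
force: [4.0, 1.1, 0.6]
grip_width: 0.0151
```

Emit:
drive_tool --pt "0 0.0003 0 -0.002 0" --pt "0 0 0 0 0"

```text
clock: 9.15
position: [0.5947, 0.0237, 0.2346]
tool_rot: [3.128, -0.009, 0.097]
force: [3.3, -0.4, -0.5]
grip_width: 0.0152
```

Emit:
drive_tool --pt "0 0.0003 0 -0.002 0" --pt "0 0 0 0 0"

```text
clock: 9.35
position: [0.595, 0.0237, 0.2324]
tool_rot: [3.128, -0.009, 0.097]
force: [3.9, 1.2, 0.1]
grip_width: 0.0154
```

Emit:
drive_tool --pt "0 0.0004 0 -0.002 0" --pt "0 0 0 0 0"

```text
clock: 9.55
position: [0.5954, 0.0237, 0.2302]
tool_rot: [3.128, -0.009, 0.097]
force: [2.5, 0.6, 0.6]
grip_width: 0.0149
```

Emit:
drive_tool --pt "0 0.0003 0 -0.002 0" --pt "0 0 0 0 0"

```text
clock: 9.75
position: [0.5957, 0.0238, 0.228]
tool_rot: [3.128, -0.009, 0.097]
force: [3.8, 0.6, 0.7]
grip_width: 0.015
```

Emit:
drive_tool --pt "0 0.0003 0 -0.002 0" --pt "0 0 0 0 0"

```text
clock: 9.95
position: [0.596, 0.0237, 0.2258]
tool_rot: [3.128, -0.009, 0.097]
force: [3.0, 0.4, -0.8]
grip_width: 0.0154
```

```bash
python3 st.py s10
```

```text
t 9.95 grasp [0.5958 0.024  0.2448] yaw 0.097333411473983 F [ 3.   0.4 -0.8] w 0.01538728003317259
th,sw,ph [ 0.3901 -0.0099  0.0304] hole [0.5321 0.0179 0.2109] peg [0.5322 0.0175 0.2215]
pred: pivot [415.2 127.1] hole [305.8 337.4] peg [304.7 329.2] ball [255.9 391.2]
```

View pics/s10.png

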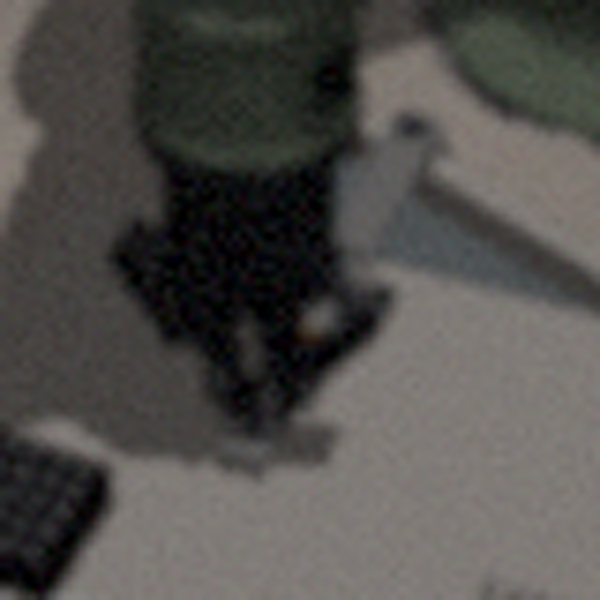

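A brass and red spot shows at (312,332) between the finger and the body, so the peg seems to be up through the hole. I'll lower the last few millimetres.

Emit:
drive_tool --pt "0 0.0003 0 -0.002 0" --pt "0 0 0 0 0"

```text
clock: 10.2
position: [0.5964, 0.0238, 0.2238]
tool_rot: [3.128, -0.009, 0.097]
force: [2.4, 1.0, 1.3]
grip_width: 0.0154
```

Emit:
drive_tool --pt "0 0.0002 0 -0.002 0" --pt "0 0 0 0 0"

```text
clock: 10.4
position: [0.5966, 0.0238, 0.2217]
tool_rot: [3.128, -0.009, 0.097]
force: [2.7, 0.9, 1.0]
grip_width: 0.0149
```

Emit:
drive_tool --pt "0 0.0002 0 -0.0018 0" --pt "0 0 0 0 0"

```text
clock: 10.6
position: [0.5969, 0.0238, 0.2198]
tool_rot: [3.128, -0.01, 0.097]
force: [3.1, 0.6, 1.6]
grip_width: 0.0149
```

```bash
python3 st.py s11
```

```text
t 10.6 grasp [0.5967 0.0241 0.2388] yaw 0.09735335105160359 F [3.1 0.6 1.6] w 0.014859873684147864
th,sw,ph [ 0.3909 -0.0101  0.0035] hole [0.5321 0.018  0.2066] peg [0.5322 0.0175 0.2215]
pred: pivot [415.4 126.9] hole [306.  343.3] peg [304.7 329.2] ball [255.6 401.2]
```

View pics/s11.png

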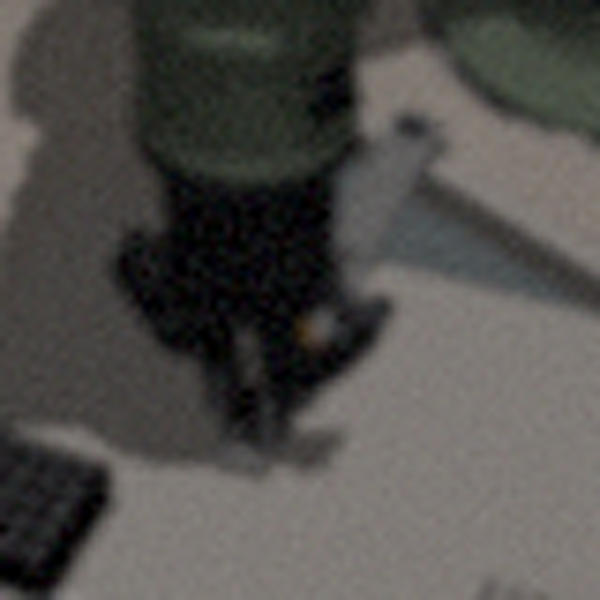

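Emit:
drive_tool --pt "0 0.0001 0 -0.001 0" --pt "0 0 0 0 0"

```text
clock: 10.85
position: [0.597, 0.0238, 0.2189]
tool_rot: [3.128, -0.01, 0.097]
force: [2.3, 1.2, 2.0]
grip_width: 0.0152
```

Emit:
drive_tool --pt "0 0 0 -0.001 0" --pt "0 0 0 0 0"

```text
clock: 11.05
position: [0.5971, 0.0239, 0.218]
tool_rot: [3.128, -0.01, 0.097]
force: [1.8, 0.6, 2.6]
grip_width: 0.015
```

To test engagement, I'll let the ball ease towards the cabinet by 2 mm. If the peg holds, the spring load leaves the wrist.

Emit:
drive_tool --pt "0 0.001 0 0 0" --pt "0 0.001 0 0 0" --pt "0 0 0 0 0"

```text
clock: 11.35
position: [0.5974, 0.024, 0.2174]
tool_rot: [3.128, -0.006, 0.098]
force: [1.1, 1.4, 4.1]
grip_width: 0.0154
```

The load went from 3 N to 1 N and the ball barely moved, so the peg is holding. Letting go.

Emit:
drive_tool --pt "25 0 0 0 0" --pt "40 0 0 0 0" --pt "50 0 0 0 0" --pt "50 0 0 0 0"

```text
clock: 11.75
position: [0.5974, 0.0233, 0.217]
tool_rot: [3.128, -0.005, 0.097]
force: [-0.1, 0.3, 0.5]
grip_width: 0.0426
```

```bash
python3 st.py s12
```

```text
t 11.75 grasp [0.5973 0.0236 0.236 ] yaw 0.09705210981201362 F [-0.1  0.3  0.5] w 0.04256893052570042
th,sw,ph [ 0.3897 -0.0122 -0.0091] hole [0.5323 0.0176 0.2045] peg [0.5322 0.0175 0.2215]
pred: pivot [415.1 127.2] hole [305.1 346.2] peg [304.7 329.2] ball [254.2 405.8]
```

View pics/s12.png

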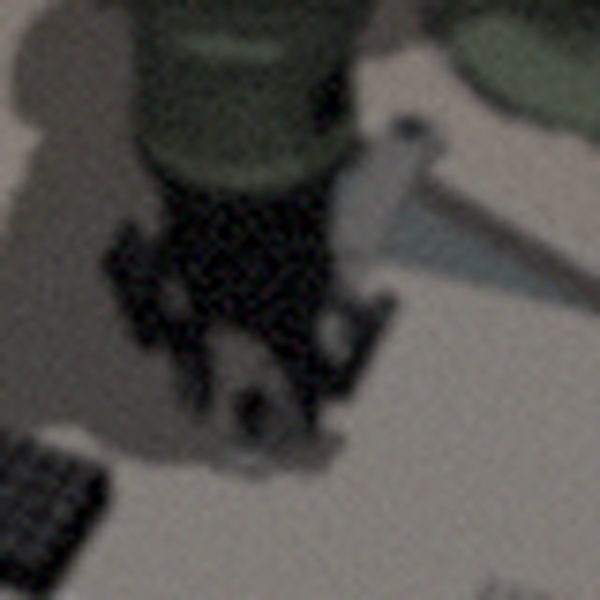

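The door stays put with the pivot at (410,130), and the ball is free between the fingers at (253,405). Now I'll retreat straight up and then away to the right.

Emit:
drive_tool --pt "50 0 0 0.01 0" --pt "50 0 0 0.02 0" --pt "50 0 0 0.03 0" --pt "50 0 0 0.04 0" --pt "50 0 -0.01 0.03 0" --pt "50 0 -0.03 0 0" --pt "50 -0.02 -0.045 0 0" --pt "50 -0.02 -0.045 0 0" --pt "50 -0.02 -0.045 0 0" --pt "50 -0.02 -0.045 0 0" --pt "50 -0.02 -0.045 0 0" --pt "50 -0.02 -0.045 0 0"

```text
clock: 13.0
position: [0.4739, -0.2861, 0.3618]
tool_rot: [3.129, -0.013, 0.11]
force: [1.4, -1.0, -0.3]
grip_width: 0.0428
```

Emit:
drive_tool --pt "50 -0.02 -0.04 0 0" --pt "50 -0.02 -0.04 0 0" --pt "50 0 0 0 0"

```text
clock: 13.3
position: [0.4276, -0.3751, 0.3645]
tool_rot: [3.125, -0.014, 0.102]
force: [0.1, 0.7, -0.0]
grip_width: 0.0429
```

```bash
python3 - <<'E'
from h import *
s=bot.observe();print(s["clock"],s["position"],s["force"])
for n,b in (("scene",(200,130,320,250)),("top",(175,120,315,260))):
    full=bot.grab_frame(n)[:,:,::-1];cv2.imwrite(f"pics/{n}13full.png",full)
    cv2.imwrite(f"pics/{n}13.png",cv2.resize(full[b[1]:b[3],b[0]:b[2]],(595,595),interpolation=cv2.INTER_CUBIC))
E
```

```text
13.3 [ 0.42762404 -0.37510609  0.36445144] [ 0.14702449  0.70762577 -0.03337435]
```

View pics/top13.png

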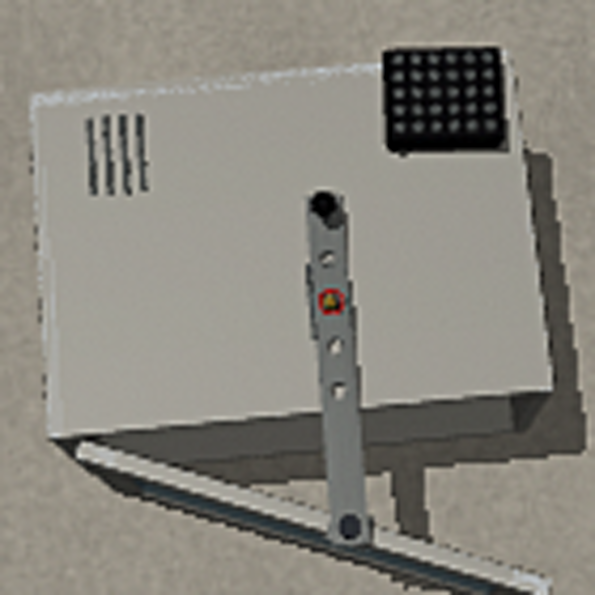

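View pics/scene13.png

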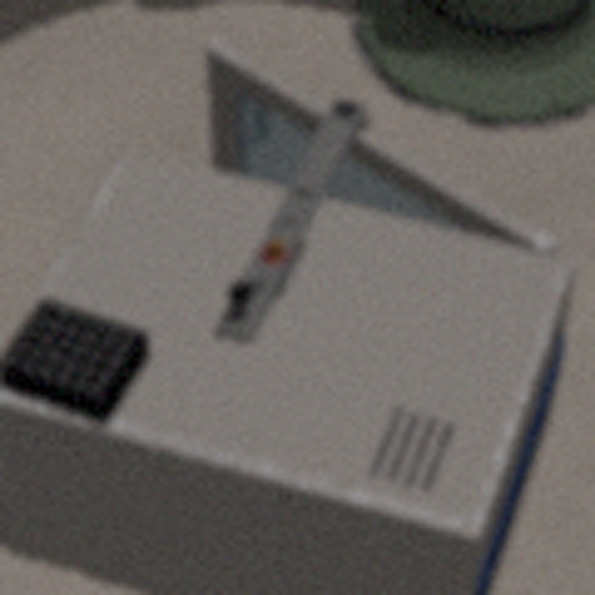

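View pics/top13full.png

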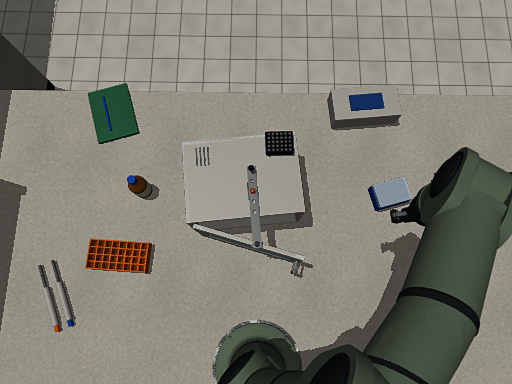

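The top crop shows the brass peg inside the red ring at (331,300). The scene view shows it at (272,253). The ball is free at (322,204) and the other things haven't moved. I'll triangulate to check the bar is flat.

```bash
python3 - <<'E'
from h import *
T=lambda a,b:((a+.5)/4.25-.5+175,(b+.5)/4.25-.5+120)
S=lambda a,b:((a+.5)/4.9583-.5+200,(b+.5)/4.9583-.5+130)
import kin
for n,s,t,P in(("ball",S(240,297),T(322,204),kin.ball(.39,-.0125,0)),("ball if 3deg up",S(240,297),T(322,204),kin.ball(.39,-.0125,.05)),):
    print(n,tri(s,t),"pred px err scene",proj("scene",P)-s,"top",proj("top",P)-t)
E
```

```text
ball (array([0.60102752, 0.02492561, 0.23574151]), np.float64(0.0006031784702846158)) pred px err scene [ 0.05205554 -1.3675518 ] top [0.35494974 1.11696332]
ball if 3deg up (array([0.60102752, 0.02492561, 0.23574151]), np.float64(0.0006031784702846158)) pred px err scene [ 0.16401622 -3.89937304] top [0.35581053 0.61370226]
```

```bash
python3 -c "
from workcell import bot
print(bot.job_done(), bot.observe()['clock'])"
```

```text
the job is handed in; nothing more can be done
the job is handed in; nothing more can be done
```

The door is propped open about 0.39 rad, with the bar's red-ringed hole over the brass peg. I handed the job in at about 13.4 s of the 61 s allowed.

I pinched the ball with the jaws across the bar and lifted it about 0.3 rad along its arc. Then I drew the door open while turning the fingers with the swing. I lowered the hole over the peg in steps of 2–3 mm, let go and moved the arm clear to the right. Forces read between moves stayed under about 5 N.

**Last checks:**
- **Peg in the hole:** both cameras showed the brass peg inside the red ring.
- **Door held:** before release, easing the ball towards the cabinet dropped the wrist load from about 3 N to 1 N. The door stayed put after I let go.
- **Bar flat:** the ball's height triangulated to 0.236 m, against 0.238 m expected when flat.
- **Other things:** I saw no movement in the top view of the bystanders.

**Disagreements:**
- The networks marked the whole bar or door instead of the ball, hole and pivot, so I measured from pixels I picked by hand and a fit of the known sizes.
- The fingers closed to 15 mm on the 18 mm ball, and I did not find out why. It held without slipping.
- The ball's final x came out about 4 mm beyond the model. I put that down to a bias of about 2.5 mm already there at the start, plus the play in the hole.

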